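# Set the iris lever of the gem-inspection light to the setting clip

### The job

The round light base on the bench dims its window with an iris ring that a lever turns. First push the lever by its upright tab right round to the stop at the open end (the ring's pointer then runs to the end of the scale that has the large dot), then push it back from the other side until the pointer stands exactly at the tip of the little steel setting clip on the scale's rim. Only push the tab from its sides, never take it between the fingers, touch no other part of the ring or arm, and leave the loupe, the cup and the ring clamp beside it alone.

Things in the scene. Friction and masses are not known exactly. Their poses are not given: they have to be found in the camera images.
- light_base: Light base, fixed: round foot 128 mm across, aluminium scale flange 120 mm across, top at 65 mm height. Origin: on the ring's axis at bench height. +x points to the middle of the scale, away from the robot; the lever is on the -x side. Large dot (open end) at the scale's +y end, small dot at its -y end. Mind the motor hanging front left (490 mm up) and the brush pot front right (0.40, -0.06).
- iris_ring (a joint): Turn of the black iris ring about the vertical axis, rad, 0 to 1.2. 0 = open stop (pointer nearest the large dot, lever fully to the robot's right); grows clockwise from above (lever to the left). In the base's frame the pointer is at angle 0.6 - value from +x, the lever at 0.6 - value + pi. Stays where it is left; friction about 0.08 N m (1 N at the tab), no spring, no detents.
- iris_pointer (a point): Tip of the ring's thin steel pointer, 52 mm from the axis, 71 mm above the bench. This frame's x axis points outward along the pointer (away from the axis), z up.
- iris_tab (a point): Middle of the lever's upright black tab, 80 mm from the axis (outside the flange), opposite the pointer, at 95 mm height; frame as iris_pointer's (y along the arc towards larger joint values). The tab stands from 75 to 115 mm height, 24 mm along the arc, 10 mm radially, its sides round (radius 5 mm). The arm below is 8 mm wide, 70 to 75 mm high. Below: the foot and a 42 mm high tray.
- setting_clip: Small steel clip with a pointed tip, 10 mm wide, clamped on the flange's rim; fixed for the job. Origin on the ring's axis at bench height; its +x axis points from the axis to the clip, whose tip lies 54 mm from the axis at 68 mm height. The pointer must come into line with this x axis.
- loupe: Black eye loupe standing on its rim, 38 mm across, 31 mm high, origin at its underside's centre, loose; to be left alone.
- brass_cup: Plain brass cup, 43 mm across, 23 mm high, origin at its underside's centre, loose; to be left alone.
- ring_clamp: Wooden ring clamp lying flat, 26 x 130 x 25 mm, long along its y axis, origin at its underside's centre, loose; to be left alone.

How it is judged:
By the outcome, as a careful person would: the job done as asked, in the order asked, and still so for the second after the job is handed in, with the robot touching nothing.
It also fails if it takes over 46 s, if anything falls off the work surface, if the arm or the gripper's body presses on something with over 40 N, if the wrist force passes 120 N, or if a joint passes its speed limit or range.

### The arm

A 6-joint arm with a two-finger parallel gripper is mounted at the origin on a cart in front of the work surface, level with it; the furniture and walls round the work are solid. World frame = base frame: x ahead of the robot, y to its left, z up, the work surface at z = 0. Lengths are in m, angles in rad, forces in N, time in s.
With the tool pointing down it reaches from about 0.275 to 0.75 m from the base axis. Payload 10.2 kg.
Tool frame: the origin (TCP) lies at the very end of the fingers, on their centre line; the grasp point (between the pads) lies 19 mm behind it (r.grip_depth is the distance from the TCP to the grasp point, in m); x points along the fingers, y is the direction in which the jaws open and shut, and the axes are right-handed (so a half turn about x gives the same grasp; the last joint's range is limited). The gripper opens to 88 mm and grips with 3 to 60 N. Pads are 18 mm wide; open, the fingers measure 123 mm over their backs; the gripper's body (75 mm by 187 mm) begins 45 mm behind the grasp point.
Start: joints at [-1.34, 0.313, 1.498, -0, 1.331, -0.223], TCP at [0.23, -0.472, 0.239] pointing down, gripper open.
Joint ranges: [-2.94, 2.94], [-0.97, 2.17], [0.19, 2.56], [-1.23, 4.37], [0.02, 3.11], [-2.88, 2.88]. Speed limits (rad/s): [2.39, 2.39, 3.01, 3.14, 3.14, 3.14].

### API

Orientations are given as a rotation vector (axis times angle).
In Python, from rig import r, cams, finish_job gives the robot as it stands.
- The arm moves only by the tool jog_arm, never from a script. Its argument "motion" is one flat list of numbers, 7 for each row, row after row: the turn, a rotation vector about the tool's x, y, z in rad, then the shift along the tool's x, y, z in m, then the closure in counts, from 0 (fully open) to 255 (shut). In form: [rx, ry, rz, tx, ty, tz, claw, rx, ry, rz, tx, ty, tz, claw, ...]. A call has 1 to 20 rows; each row is the pose to reach, as a shift and turn from the pose measured when the call began, along the tool's axes at that moment; what a row does not reach only later rows make up. A row lasts 1/12 s, in which the tool goes at most 41.7 mm and 7.16 degrees, less where a joint would pass 70% of its speed; a pose out of reach is approached as far as the arm can. A call with a gripper value outside its range is refused whole. The fingers move at their own pace and stop on an object; "force" is the grip in N (left out, the last holds). Time passes only in rows, so rows that repeat a pose let the fingers close. It gives the time, the measured TCP pose, the force and the opening at its end, in the units of the state.
- r.observe(): the state, without advancing time (a new reading comes with each control period).
- cams.read_camera(name): name is "scene" or "top" or "wrist"; returns the picture (480x640x3 uint8, red, green, blue); there is no depth.
- cams.camera_model(name): a dict with "mtx" (3x3 intrinsics, pixels), "R" (3x3) and "t" (3): a world point X has camera coordinates R X + t. Camera axes: x right, y down, z forward; pixel columns grow to the right and rows downward; lengths in m; the calibration is good to about 2 mm. A picture is of the moment at which its call begins: read the wrist's pose just before it. camera_model takes no time and is no camera call; for the wrist camera it gives the pose at the moment of the call.
- finish_job(): hands the job in, once; it reports no verdict.
The state is a dict: "clock": time; "joint_positions": joint angles; "qvel": joint speeds; "effort": joint torques, N m; "ee_pos": TCP position; "eef_rot": TCP orientation; "ft_force": force on the tool from outside, world axes, zero at the start; "torque": the same for the moment, N m; "width": opening from 0.0 (shut) to 1.0 (fully open).
Only numpy, scipy, OpenCV 4.12 (cv2) and the standard library are available. Lean on these libraries where they do the work, as an engineer would, in place of code of your own. Each camera call takes 0.05 s, during which the arm holds its last target.

## Working session

There is one attempt and no reset: what is moved stays moved. The work goes in short steps, Python scripts to look and compute and a tool call to move; the robot and the scene stay as the last step left them, time stands still between calls to the robot, and variables do not carry over. Pictures are saved under pics/ and viewed, and the job is handed in when it is done.

Besides the shell and the picture viewer there is one more tool, called after "Call:" as name(argument=value, ...) on one line, values as JSON. jog_arm: Moves the arm, as the interface text tells. Its arguments: {"type":"object","properties":{"motion":{"type":"array","items":{"type":"number"}},"force":{"type":"number"}},"required":["motion"]}

```bash
mkdir -p pics
cat > h.py <<'E'
import numpy as np, cv2
from rig import r, cams, finish_job
def snap(n,f):
    im=cams.read_camera(n); cv2.imwrite('pics/'+f+'.png',im[:,:,::-1]); return im
def proj(n,X,m=None):
    m=m or cams.camera_model(n); c=np.array(m['R'])@np.array(X,float)+np.array(m['t']); p=np.array(m['mtx'])@c; return p[:2]/p[2]
def back(n,u,v,z,m=None):
    m=m or cams.camera_model(n); R=np.array(m['R']);t=np.array(m['t'])
    d=R.T@np.linalg.inv(np.array(m['mtx']))@np.array([u,v,1.]); c=-R.T@t
    return c+d*(z-c[2])/d[2]
E
python3 - <<'E'
from h import *
o=r.observe(); print(o['clock'],o['ee_pos'],o['eef_rot'],o['width'])
snap('top','top0');snap('scene','sc0')
for n in('top','scene'):
    m=cams.camera_model(n);print(n,-np.array(m['R']).T@np.array(m['t']),np.array(m['mtx'])[0,0])
E
```

```text
0.0 [ 0.23006292 -0.47164162  0.23817554] [ 1.9699356   0.45605714 -1.96997654] 0.9966322557856515
top [0.35194074 0.1661404  0.90247275] 514.7299788123881
scene [-0.02472659  0.60270946  0.57249648] 534.6659191591339
```

View pics/top0.png

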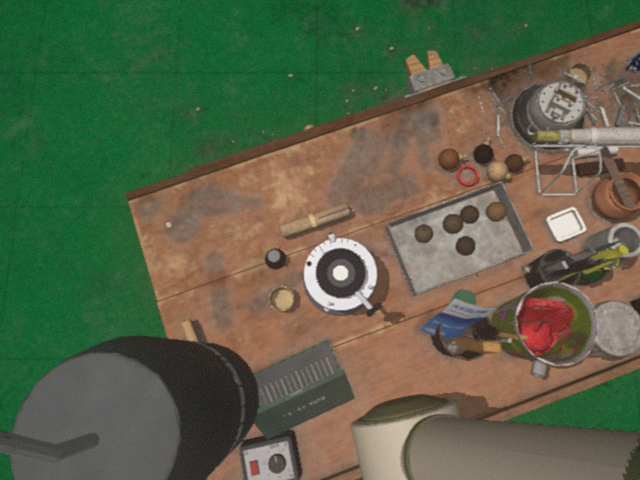

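View pics/sc0.png

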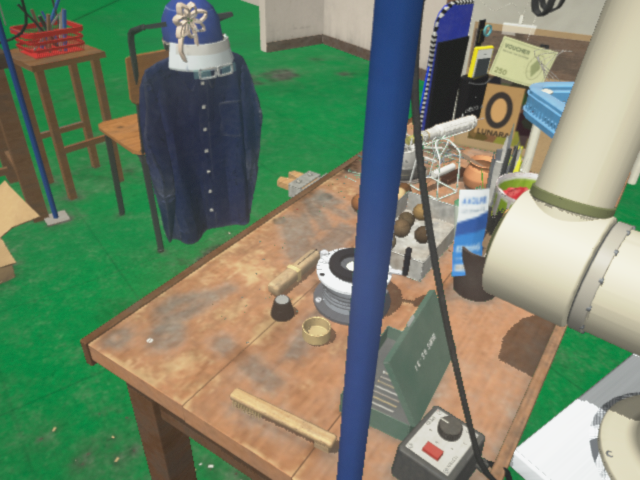

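The top view shows the light base at about (341,273), with the tab at about (370,305), the loupe at (276,258), the cup at (284,299) and the clamp at (317,220). The scene view shows the base partly behind a blue post. I'll zoom in next.

Run:
```python
from h import *
im=cv2.imread('pics/top0.png'); c=im[225:325,290:410]
cv2.imwrite('pics/top0z.png',cv2.resize(c,None,fx=6,fy=6,interpolation=cv2.INTER_CUBIC))
m=cams.camera_model('top'); print(np.round(m['R'],3))
for n,u,v,z in [('flange',341,273,.065),('tab',370,305,.115),('loupe',276,258,.031),('cup',284,299,.023),('clamp',317,220,.025)]: print(n,back('top',u,v,z,m).round(4))
```

```text
[[ 0.001 -1.    -0.   ]
 [-0.975 -0.001 -0.222]
 [ 0.222  0.    -0.975]]
flange [0.4841 0.1384 0.065 ]
tab [0.427  0.0961 0.115 ]
loupe [0.5154 0.249  0.031 ]
cup [0.4458 0.2345 0.023 ]
clamp [0.5847 0.1788 0.025 ]
```

View pics/top0z.png

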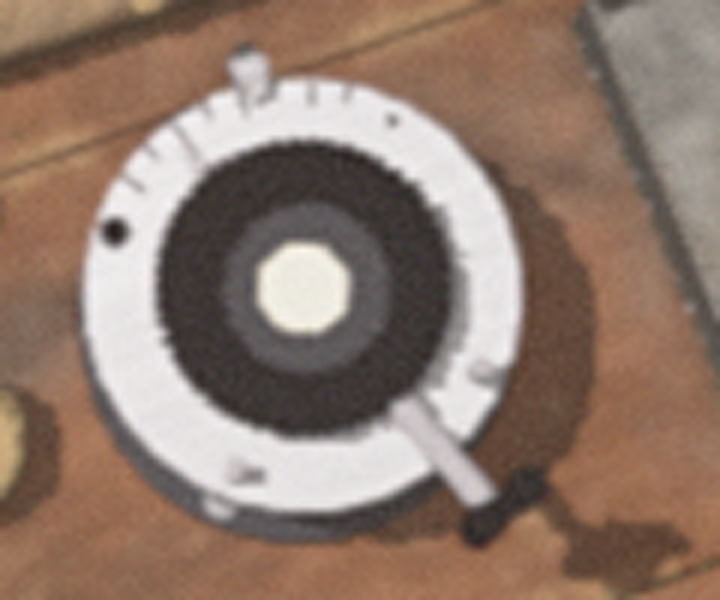

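Run:
```python
from h import *
m=cams.camera_model('top')
def z(u,v,h): return back('top',290+(u+.5)/6-.5,225+(v+.5)/6-.5,h,m)
im=cv2.imread('pics/top0.png').astype(int)
C=z(303,294,.065)
# fit: model flange circle edges (manual extremes)
L,R,T,B=z(84,295,.065),z(523,290,.065),z(305,77,.065),z(303,512,.065)
print(L.round(4),R.round(4),T.round(4),B.round(4)); C=np.array([(T[0]+B[0])/2,(L[1]+R[1])/2]);print('C',C,'diam',L[1]-R[1],T[0]-B[0])
a=lambda P:np.arctan2(P[1]-C[1],P[0]-C[0])
for n,u,v,h in [('big',113,232,.065),('small',392,119,.065),('clip',250,72,.068),('cliptip',255,95,.068),('tick?',190,145,.071),('tabtop',507,505,.115),('lever',440,450,.075),('pot?',(470-290)*6,(340-225)*6,.1)]:
    P=z(u,v,h); print(n,P.round(4),'r',np.hypot(*(P[:2]-C)).round(4),'ang',a(P).round(3))
```

```text
[0.4828 0.1999 0.065 ] [0.4843 0.0796 0.065 ] [0.5441 0.139  0.065 ] [0.4238 0.1402 0.065 ]
C [0.48391899 0.13973719] diam 0.12023307897031299 0.12030986470294275
big [0.5003 0.1921 0.065 ] r 0.0548 ang 1.268
small [0.5322 0.1149 0.065 ] r 0.0542 ang -0.475
clip [0.5448 0.1543 0.068 ] r 0.0626 ang 0.235
cliptip [0.5383 0.1529 0.068 ] r 0.0559 ang 0.239
tick? [0.5235 0.1709 0.071 ] r 0.0504 ang 0.667
tabtop [0.4213 0.09   0.115 ] r 0.0799 ang -2.471
lever [0.4394 0.1038 0.075 ] r 0.0572 ang -2.462
pot? [ 0.3759 -0.0566  0.1   ] r 0.2241 ang -2.074
```

Run:
```python
from h import *
from scipy.spatial.transform import Rotation as Ro
o=r.observe(); print(Ro.from_rotvec(o['eef_rot']).as_matrix().round(3), o['clock'])
m=cams.camera_model('top')
for z in(.5,.65): print(z,[back('top',u,v,z,m).round(3)[:2] for u,v in((250,400),(180,340),(100,430),(190,470))])
w=cams.camera_model('wrist'); R=np.array(w['R']);c=-R.T@np.array(w['t']); T=Ro.from_rotvec(o['eef_rot']).as_matrix()
print('cam in tool',T.T@(c-o['ee_pos']),'cam axes in tool',(T.T@R.T).round(3), np.array(w['mtx'])[0,0])
im=cv2.imread('pics/sc0.png'); cv2.imwrite('pics/sc0z.png',cv2.resize(im[150:380,240:560],None,fx=2.4,fy=2.4,interpolation=cv2.INTER_CUBIC))
```

```text
[[-0.     0.438 -0.899]
 [ 0.001 -0.899 -0.438]
 [-1.    -0.001 -0.   ]] 0.1
0.5 [array([0.319, 0.221]), array([0.363, 0.277]), array([0.298, 0.332]), array([0.271, 0.264])]
0.65 [array([0.331, 0.201]), array([0.359, 0.235]), array([0.318, 0.27 ]), array([0.301, 0.227])]
cam in tool [-0.14625092 -0.00120918 -0.06500446] cam axes in tool [[-0.    -0.255  0.967]
 [ 1.    -0.    -0.   ]
 [ 0.     0.967  0.255]] 368.3455275856229
```

View pics/sc0z.png

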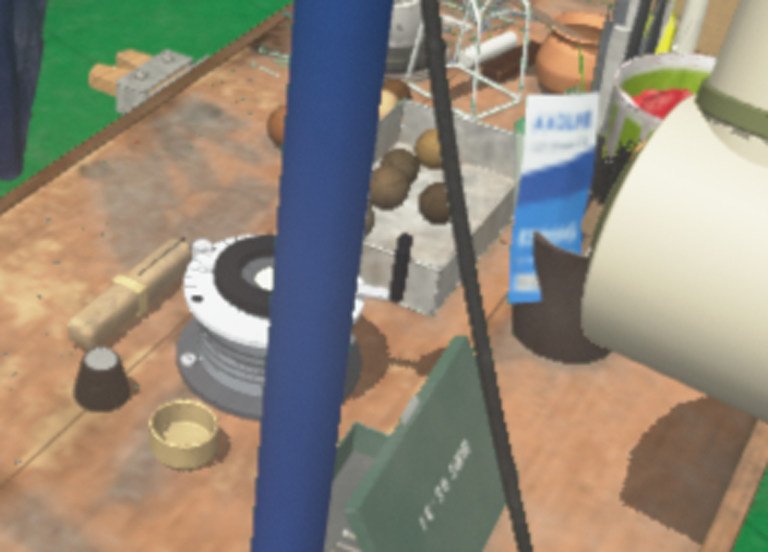

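Run:
```python
from h import *
ms,mt=cams.camera_model('scene'),cams.camera_model('top')
def P(m): return np.array(m['mtx'])@np.c_[m['R'],m['t']]
def tri(s,t):
    X=cv2.triangulatePoints(P(ms),P(mt),np.array(s,float).reshape(2,1),np.array(t,float).reshape(2,1)); X=(X[:3]/X[3]).ravel(); print(X.round(3), (proj('scene',X,ms)-s).round(1),(proj('top',X,mt)-t).round(1))
tri((432,291),(335,343)); tri((432,291),(353,397))
for z in (.1,.15,.2,.25): print(z,proj('scene',(.42,-.05,z),ms).round(),proj('top',(.42,-.05,z),mt).round(),proj('top',(.40,-.06,z),mt).round(),proj('scene',(.40,-.06,z),ms).round())
im=cv2.imread('pics/top0.png'); cv2.imwrite('pics/top0y.png',cv2.resize(im[280:440,230:530],None,fx=2.6,fy=2.6,interpolation=cv2.INTER_CUBIC))
```

```text
[0.354 0.136 0.107] [-14.1  -2.9] [ 8.7 11.4]
[0.307 0.137 0.132] [13.4  0.8] [-8.9 -9.6]
0.1 [469. 231.] [464. 311.] [471. 324.] [483. 234.]
0.15 [475. 204.] [473. 308.] [480. 322.] [489. 208.]
0.2 [481. 176.] [483. 304.] [491. 319.] [496. 180.]
0.25 [488. 146.] [495. 300.] [504. 316.] [503. 149.]
```

View pics/top0y.png

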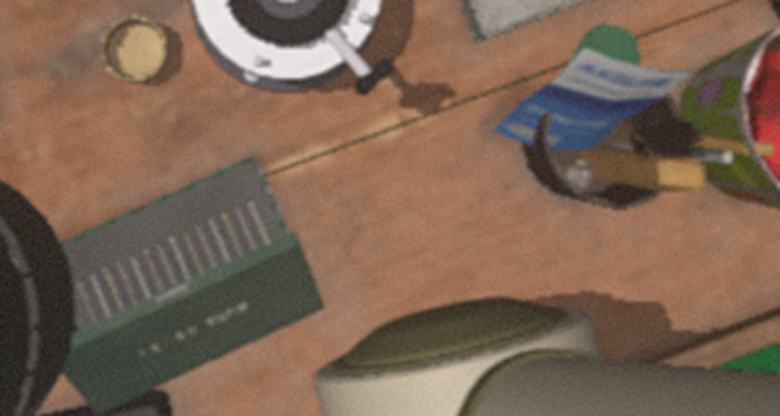

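```bash
cat >> h.py <<'E'
from scipy.spatial.transform import Rotation as Ro
C=np.array([.4839,.1397]); YAW=.396
def row(p,yaw):
    o=r.observe(); T=Ro.from_rotvec(o['eef_rot']).as_matrix()
    y=np.array([np.cos(yaw),np.sin(yaw),0]);x=np.array([0,0,-1.]);G=np.c_[x,y,np.cross(x,y)]
    return np.r_[Ro.from_matrix(T.T@G).as_rotvec(),T.T@(np.array(p)-o['ee_pos'])].round(4).tolist()
def fing(v,s,z,rad=.080):
    # finger TCP position at tab value v, signed arc distance s (+ = toward larger values)
    f=.6-v+np.pi+YAW; a=np.array([np.sin(f),-np.cos(f)]); p=C+rad*np.array([np.cos(f),np.sin(f)])+s*a
    return np.r_[p,z], np.arctan2(-a[1],-a[0])
E
python3 - <<'E'
from h import *
for p in ((.25,-.40,.33),(.45,.06,.30)): print(row(p,-.90))
E
```

```text
[-0.217, -0.0004, 0.0011, -0.0917, -0.0558, -0.0493]
[-0.217, -0.0004, 0.0011, -0.0612, -0.3815, -0.4307]
```

Call:
jog_arm(motion=[0,0,0,-0.04,0,0,255,0,0,0,-0.08,-0.01,-0.01,255,0,0,0,-0.092,-0.04,-0.035,255,-0.05,0,0,-0.092,-0.065,-0.065,255,-0.1,0,0,-0.09,-0.09,-0.095,255,-0.15,0,0,-0.088,-0.115,-0.125,255,-0.2,0,0,-0.086,-0.14,-0.155,255,-0.217,0,0.001,-0.083,-0.165,-0.185,255,-0.217,0,0.001,-0.08,-0.19,-0.215,255,-0.217,0,0.001,-0.078,-0.215,-0.245,255,-0.217,0,0.001,-0.076,-0.24,-0.275,255,-0.217,0,0.001,-0.073,-0.27,-0.305,255,-0.217,0,0.001,-0.07,-0.3,-0.335,255,-0.217,0,0.001,-0.068,-0.325,-0.365,255,-0.217,0,0.001,-0.065,-0.35,-0.395,255,-0.217,0,0.001,-0.062,-0.37,-0.42,255,-0.217,0,0.001,-0.061,-0.381,-0.43,255,-0.217,0,0.001,-0.061,-0.381,-0.43,255,-0.217,0,0.001,-0.061,-0.381,-0.43,255,-0.217,0,0.001,-0.061,-0.381,-0.43,255])

```text
clock: 1.77
ee_pos: [0.4493, 0.0584, 0.2997]
eef_rot: [1.835, 0.639, -1.835]
ft_force: [0.3, 0.7, -0.4]
width: 0.004
```

Run:
```python
from h import *
o=r.observe(); print(o['clock'],o['ee_pos'],o['width'],o['ft_force'],o['joint_positions'],np.abs(o['qvel']).max())
im=snap('wrist','w1')
```

```text
1.7667 [0.44932126 0.05838338 0.29973973] 0.0043817933691142254 [ 0.32183721  0.65637516 -0.38291598] [-1.30340355e-01  1.11288812e-01  1.58866116e+00 -5.22134082e-05
  1.44159592e+00  7.70376684e-01] 0.01600767865568482
```

View pics/w1.png

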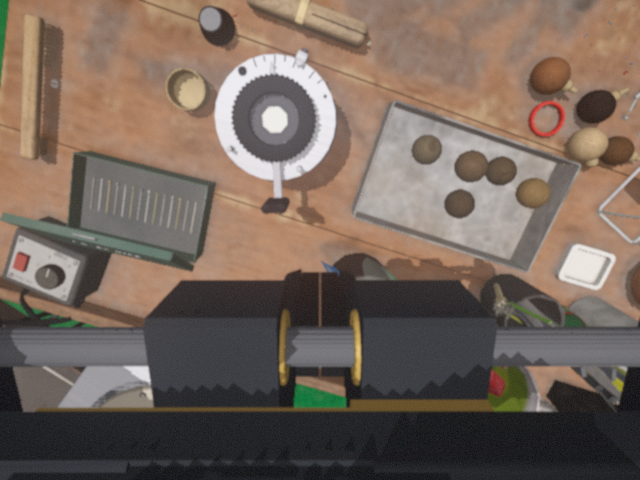

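The wrist view shows the base at about (275,118), the tab at (276,204), the clip at (302,58) and the pointer near (273,65). I'll measure this more closely.

```bash
cat >> h.py <<'E'
def zoom(f,x0,y0,x1,y1,k,out):
    im=cv2.imread('pics/'+f+'.png'); cv2.imwrite('pics/'+out+'.png',cv2.resize(im[y0:y1,x0:x1],None,fx=k,fy=k,interpolation=cv2.INTER_CUBIC))
def unwarp(im,m,z,c=None,k=8000,half=.09,name=None,out=None):
    # orthographic image of plane z around the axis; row up = +x, col left = +y ; k px per m /8
    c=C if c is None else c
    s=half*2/560; vv,uu=np.mgrid[0:560,0:560]; X=c[0]+half-vv*s; Y=c[1]+half-uu*s
    R=np.array(m['R']);t=np.array(m['t']); P=np.stack([X,Y,np.full_like(X,z)],-1)@R.T+t; p=P@np.array(m['mtx']).T
    w=cv2.remap(im,(p[...,0]/p[...,2]).astype(np.float32),(p[...,1]/p[...,2]).astype(np.float32),cv2.INTER_CUBIC)
    if out: cv2.imwrite('pics/'+out+'.png',w[:,:,::-1])
    return w
E
python3 - <<'E'
from h import *
zoom('w1',205,35,345,220,3.2,'w1z')
im=cv2.imread('pics/w1.png')[:,:,::-1]; m=cams.camera_model('wrist')
import pickle; pickle.dump(m,open('w1.pkl','wb'))
unwarp(im,m,.068,out='w1u',half=.075)
E
```

```text
(no output)
```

View pics/w1z.png

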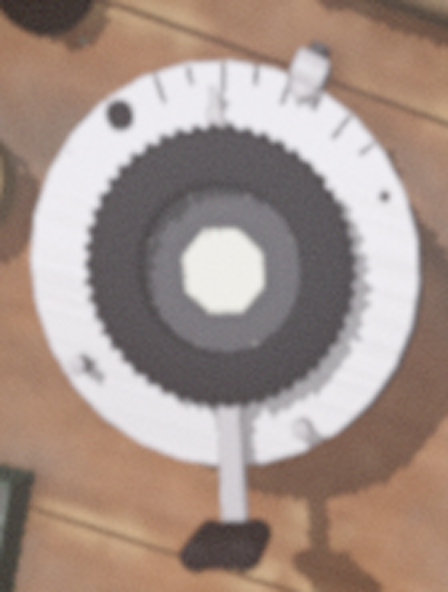

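View pics/w1u.png

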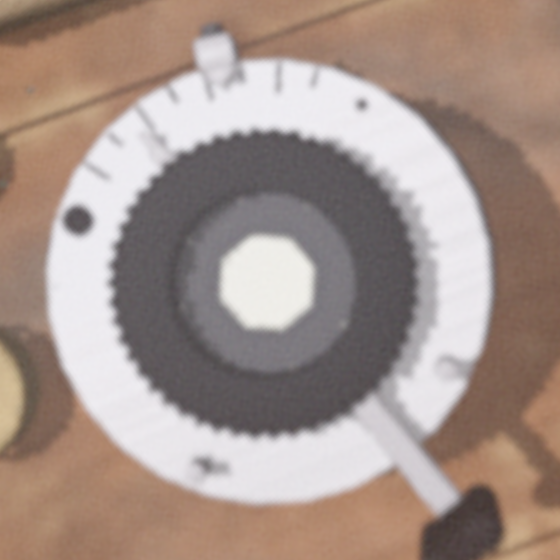

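Run:
```python
from h import *
import h; h.C[:]=[.484,.1405]
for v,s,z in((.325,.045,.16),(.325,.045,.085)):
    p,y=fing(v,s,z); print(p.round(4),round(y,3),row(p,y))
```

```text
[0.3934 0.126  0.16  ] -0.9 [-0.0015, -0.0002, -0.0002, 0.1398, -0.0879, 0.0019]
[0.3934 0.126  0.085 ] -0.9 [-0.0015, -0.0002, -0.0002, 0.2148, -0.0879, 0.0019]
```

Call:
jog_arm(motion=[0,0,0,0.035,-0.01,0,255,0,0,0,0.07,-0.03,0.001,255,0,0,0,0.105,-0.055,0.002,255,0,0,0,0.135,-0.085,0.002,255,0,0,0,0.14,-0.088,0.002,255,0,0,0,0.165,-0.088,0.002,255,0,0,0,0.19,-0.088,0.002,255,0,0,0,0.21,-0.088,0.002,255,0,0,0,0.215,-0.088,0.002,255,0,0,0,0.215,-0.088,0.002,255,0,0,0,0.215,-0.088,0.002,255])

```text
clock: 2.73
ee_pos: [0.3941, 0.1254, 0.0859]
eef_rot: [1.837, 0.637, -1.834]
ft_force: [-0.3, 0.3, 0.6]
width: 0.005
```

Run:
```python
from h import *
o=r.observe(); print(o['clock'],o['ee_pos'],o['ft_force'])
snap('wrist','w2'); snap('top','t2'); zoom('t2',270,210,430,330,5,'t2z')
h=None
```

```text
2.7333 [0.39408835 0.12544421 0.08588232] [-0.28844328  0.29763402  0.62070464]
```

View pics/w2.png

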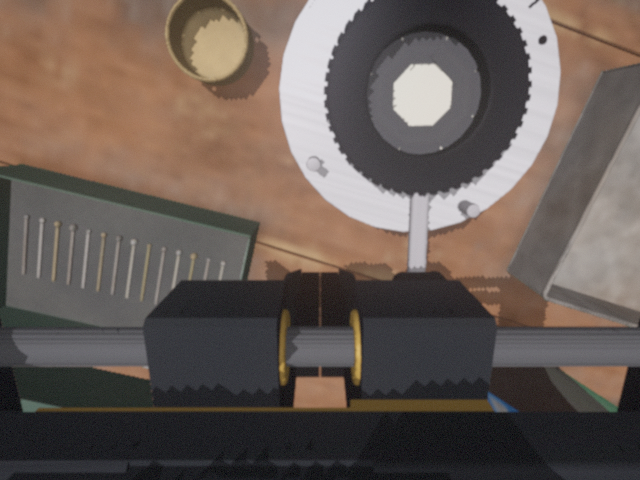

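View pics/t2z.png

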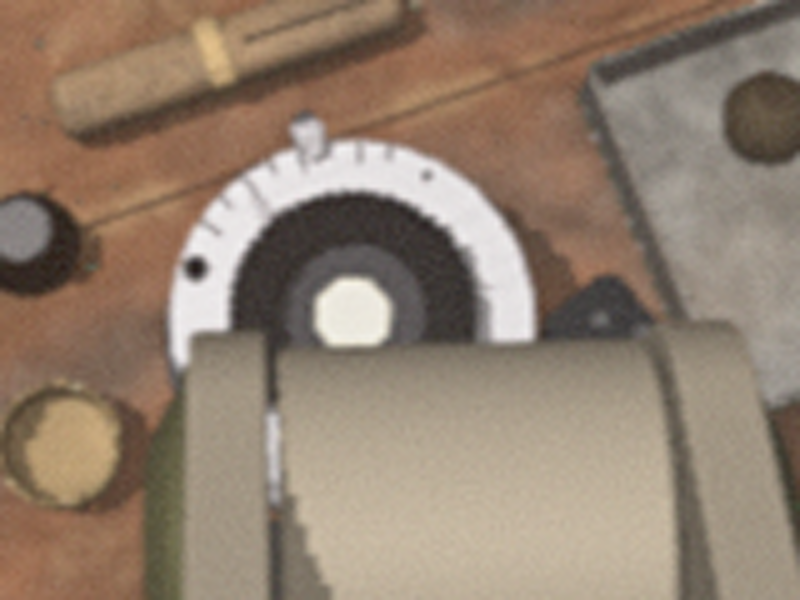

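```bash
sed -i 's/^C=.*;/C=np.array([.484,.1405]);/' h.py
python3 - <<'E'
from h import *
for v in np.arange(.46,.03,-.06):
    p,y=fing(v,.0295,.084); print(v.round(2),row(p,y))
E
```

```text
0.46 [0.133, -0.0024, -0.0016, 0.0021, 0.0042, -0.0042]
0.4 [0.073, -0.0023, -0.0017, 0.0021, 0.0088, -0.002]
0.34 [0.013, -0.0023, -0.0017, 0.0021, 0.0135, -0.0]
0.28 [-0.047, -0.0022, -0.0018, 0.0022, 0.0184, 0.0017]
0.22 [-0.107, -0.0022, -0.0019, 0.0022, 0.0233, 0.0031]
0.16 [-0.167, -0.0021, -0.0019, 0.0022, 0.0283, 0.0042]
0.1 [-0.227, -0.0021, -0.002, 0.0022, 0.0333, 0.005]
0.04 [-0.287, -0.002, -0.002, 0.0022, 0.0384, 0.0055]
```

Call:
jog_arm(motion=[0.1,0,0,0.002,0.004,-0.004,255,0.073,0,0,0.002,0.0088,-0.002,255,0.043,0,0,0.002,0.011,-0.001,255,0.013,0,0,0.002,0.0135,0,255,-0.017,0,0,0.002,0.016,0.001,255,-0.047,0,0,0.002,0.0184,0.0017,255,-0.077,0,0,0.002,0.021,0.0024,255,-0.107,0,0,0.002,0.0233,0.0031,255,-0.137,0,0,0.002,0.026,0.0037,255,-0.167,0,0,0.002,0.0283,0.0042,255,-0.197,0,0,0.002,0.031,0.0046,255,-0.227,0,0,0.002,0.0333,0.005,255,-0.227,0,0,0.002,0.0333,0.005,255])

```text
clock: 3.92
ee_pos: [0.4116, 0.0962, 0.0852]
eef_rot: [1.689, 0.809, -1.681]
ft_force: [-0.6, 0.1, 0.3]
width: 0.003
```

Run:
```python
from h import *
o=r.observe(); print(o['clock'],o['ee_pos'],o['ft_force'])
snap('wrist','w3'); snap('top','t3'); zoom('t3',270,210,430,330,5,'t3z')
for v in (.07,.04,.02,0,-.02,-.04,-.06):
    p,y=fing(v,.0295,.084); print(v,row(p,y))
```

```text
3.9167 [0.41163665 0.09622689 0.0851935 ] [-0.62469257  0.11337718  0.26232501]
0.07 [-0.0311, -0.0025, -0.0034, 0.0009, 0.0021, 0.001]
0.04 [-0.0611, -0.0025, -0.0035, 0.0009, 0.0046, 0.0018]
0.02 [-0.0811, -0.0025, -0.0035, 0.0009, 0.0062, 0.0023]
0 [-0.1011, -0.0024, -0.0035, 0.0009, 0.0079, 0.0027]
-0.02 [-0.1211, -0.0024, -0.0035, 0.0009, 0.0095, 0.0031]
-0.04 [-0.1411, -0.0024, -0.0036, 0.0009, 0.0112, 0.0035]
-0.06 [-0.1611, -0.0023, -0.0036, 0.0009, 0.0128, 0.0038]
```

View pics/w3.png

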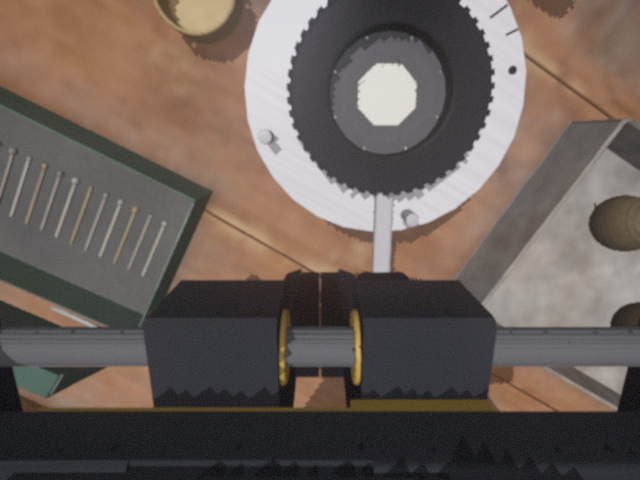

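View pics/t3z.png

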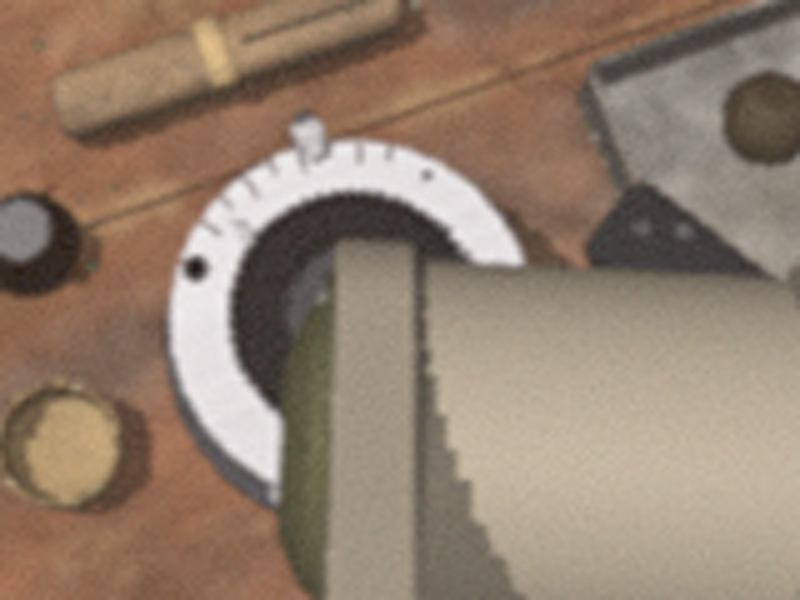

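The top view shows the pointer has moved towards the large dot and is now near (240,225) in the zoom. I'll keep pushing.

Call:
jog_arm(motion=[-0.03,0,0,0.001,0.0021,0.001,255,-0.06,0,0,0.001,0.0046,0.0018,255,-0.08,0,0,0.001,0.0062,0.0023,255,-0.1,0,0,0.001,0.0079,0.0027,255,-0.1,0,0,0.001,0.0079,0.0027,255])

```text
clock: 4.43
ee_pos: [0.4158, 0.0894, 0.0841]
eef_rot: [1.622, 0.878, -1.615]
ft_force: [-0.8, 1.6, 1.2]
width: 0.008
```

Call:
jog_arm(motion=[-0.01,0,0,0,0.001,0,255,-0.02,0,0,0,0.002,0.0003,255,-0.02,0,0,0,0.002,0.0003,255])

```text
clock: 4.68
ee_pos: [0.416, 0.0888, 0.084]
eef_rot: [1.607, 0.894, -1.604]
ft_force: [-8.3, 7.3, 6.8]
width: 0.001
```

Run:
```python
from h import *
o=r.observe(); print(o['clock'],o['ee_pos'],o['ft_force'])
snap('top','t4'); zoom('t4',295,225,365,295,8,'t4z')
```

```text
4.6833 [0.41600722 0.08878241 0.08395303] [-8.31757167  7.29286754  6.76858837]
```

View pics/t4z.png

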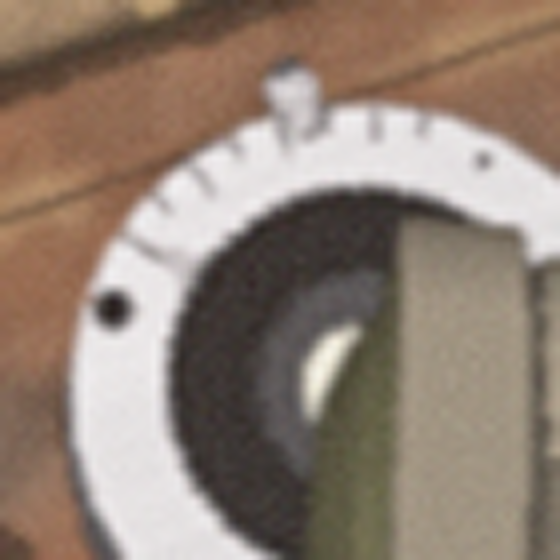

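Run:
```python
from h import *
o=r.observe(); f=.6+np.pi+YAW; a=np.array([np.sin(f),-np.cos(f)]); e=np.array([np.cos(f),np.sin(f)])
d=np.array(o['ee_pos'][:2])-C; print('s,rad',d@a,d@e)
p,y=fing(0,.05,.09); print(row(p,y))
for s,z in((.0,.14),(-.048,.14),(-.048,.084)):
    p,y=fing(0,s,z); print(row(p,y),p)
```

```text
s,rad 0.02897056563317396 0.08037098171774429
[0.0193, -0.0017, -0.0001, -0.006, -0.021, -0.0008]
[0.0193, -0.0017, -0.0001, -0.056, 0.029, 0.0001] [0.44050689 0.07335576 0.14      ]
[0.0193, -0.0017, -0.0001, -0.056, 0.077, 0.001] [0.48079344 0.04725989 0.14      ]
[0.0193, -0.0017, -0.0001, -0.0, 0.077, 0.0011] [0.48079344 0.04725989 0.084     ]
```

Call:
jog_arm(motion=[0.01,0,0,0,-0.008,0,255,0.019,0,0,-0.004,-0.016,0,255,0.019,0,0,-0.03,-0.018,0,255,0.019,0,0,-0.06,-0.018,0,255,0.019,0,0,-0.06,0,0,255,0.019,0,0,-0.06,0.025,0,255,0.019,0,0,-0.06,0.05,0.001,255,0.019,0,0,-0.06,0.077,0.001,255,0.019,0,0,-0.06,0.079,0.001,255,0.019,0,0,-0.06,0.079,0.001,255,0.019,0,0,-0.04,0.079,0.001,255,0.019,0,0,-0.02,0.079,0.001,255,0.019,0,0,0,0.079,0.001,255,0.019,0,0,0,0.079,0.001,255,0.019,0,0,0,0.079,0.001,255])

```text
clock: 5.98
ee_pos: [0.4816, 0.0469, 0.0841]
eef_rot: [1.619, 0.882, -1.618]
ft_force: [0.2, 0.1, -0.1]
width: 0.005
```

Run:
```python
from h import *
o=r.observe(); print(o['clock'],o['ee_pos'],o['ft_force'])
snap('wrist','w5'); snap('top','t5'); zoom('t5',295,225,365,295,8,'t5z')
for v in np.arange(-.2,.661,.06):
    p,y=fing(v,-.0295,.084); print(v.round(2),row(p,y))
```

```text
5.9833 [0.48162811 0.04692515 0.0840793 ] [ 0.23771326  0.08766238 -0.08950098]
-0.2 [-0.1992, -0.0022, -0.0018, 0.0013, -0.0052, -0.0069]
-0.14 [-0.1392, -0.0023, -0.0017, 0.0012, -0.0097, -0.0044]
-0.08 [-0.0792, -0.0023, -0.0017, 0.0012, -0.0143, -0.0021]
-0.02 [-0.0192, -0.0024, -0.0016, 0.0012, -0.019, -0.0001]
0.04 [0.0408, -0.0024, -0.0015, 0.0012, -0.0238, 0.0016]
0.1 [0.1008, -0.0024, -0.0015, 0.0012, -0.0287, 0.0031]
0.16 [0.1608, -0.0025, -0.0014, 0.0012, -0.0337, 0.0042]
0.22 [0.2208, -0.0025, -0.0013, 0.0012, -0.0387, 0.005]
0.28 [0.2808, -0.0026, -0.0012, 0.0012, -0.0438, 0.0055]
0.34 [0.3408, -0.0026, -0.0012, 0.0012, -0.0489, 0.0058]
0.4 [0.4008, -0.0027, -0.0011, 0.0012, -0.054, 0.0057]
0.46 [0.4608, -0.0027, -0.001, 0.0011, -0.0591, 0.0053]
0.52 [0.5208, -0.0027, -0.0009, 0.0011, -0.0642, 0.0046]
0.58 [0.5808, -0.0028, -0.0009, 0.0011, -0.0692, 0.0036]
0.64 [0.6408, -0.0028, -0.0008, 0.0011, -0.0742, 0.0023]
```

View pics/w5.png

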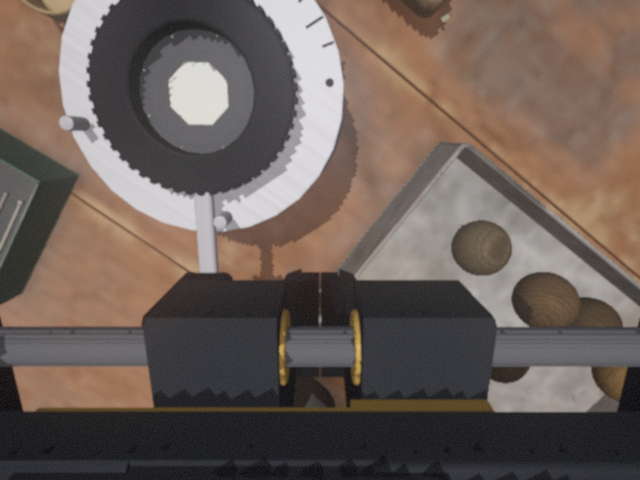

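View pics/t5z.png

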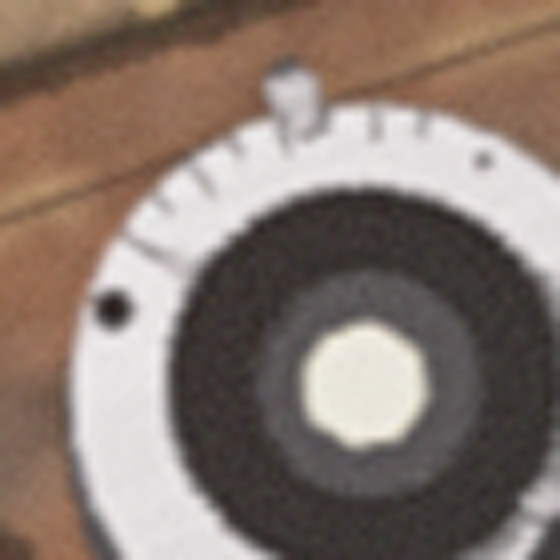

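Call:
jog_arm(motion=[-0.08,0,0,0.001,-0.0097,-0.0044,255,-0.06,0,0,0.001,-0.0143,-0.0021,255,-0.02,0,0,0.001,-0.019,-0.0001,255,0.01,0,0,0.001,-0.0214,0.0008,255,0.04,0,0,0.001,-0.0238,0.0016,255,0.07,0,0,0.001,-0.0262,0.0024,255,0.1,0,0,0.001,-0.0287,0.0031,255,0.13,0,0,0.001,-0.0312,0.0037,255,0.16,0,0,0.001,-0.0337,0.0042,255,0.19,0,0,0.001,-0.0362,0.0046,255,0.22,0,0,0.001,-0.0387,0.005,255,0.25,0,0,0.001,-0.0412,0.0053,255,0.28,0,0,0.001,-0.0438,0.0055,255,0.34,0,0,0.001,-0.0489,0.0058,255,0.4,0,0,0.001,-0.054,0.0057,255,0.43,0,0,0.001,-0.0566,0.0055,255,0.46,0,0,0.001,-0.0591,0.0053,255,0.49,0,0,0.001,-0.0616,0.005,255,0.52,0,0,0.001,-0.0642,0.0046,255,0.52,0,0,0.001,-0.0642,0.0046,255])

```text
clock: 7.75
ee_pos: [0.4263, 0.0776, 0.085]
eef_rot: [1.962, 0.472, -1.954]
ft_force: [0.4, -0.1, -0.5]
width: 0.007
```

Run:
```python
from h import *
o=r.observe(); print(o['clock'],o['ee_pos'],o['ft_force'])
snap('wrist','w6'); snap('top','t6'); zoom('t6',295,225,385,295,8,'t6z')
for v in np.arange(.54,.761,.02):
    p,y=fing(v,-.0295,.084); print(v.round(2),row(p,y))
```

```text
7.75 [0.42628676 0.07761899 0.08496942] [ 0.35147055 -0.13375561 -0.47995043]
0.54 [0.0201, -0.0039, -0.0007, 0.0007, -0.0017, 0.0007]
0.56 [0.0401, -0.0039, -0.0007, 0.0007, -0.0034, 0.0012]
0.58 [0.0601, -0.0039, -0.0007, 0.0007, -0.005, 0.0017]
0.6 [0.0801, -0.0039, -0.0006, 0.0007, -0.0066, 0.0022]
0.62 [0.1001, -0.0039, -0.0006, 0.0007, -0.0083, 0.0027]
0.64 [0.1201, -0.0039, -0.0006, 0.0007, -0.0099, 0.0031]
0.66 [0.1401, -0.0039, -0.0005, 0.0007, -0.0116, 0.0034]
0.68 [0.1601, -0.0039, -0.0005, 0.0007, -0.0133, 0.0038]
0.7 [0.1801, -0.0039, -0.0004, 0.0007, -0.0149, 0.0041]
0.72 [0.2001, -0.0039, -0.0004, 0.0007, -0.0166, 0.0044]
0.74 [0.2201, -0.0039, -0.0004, 0.0007, -0.0183, 0.0046]
0.76 [0.2401, -0.0039, -0.0003, 0.0007, -0.02, 0.0048]
```

View pics/w6.png

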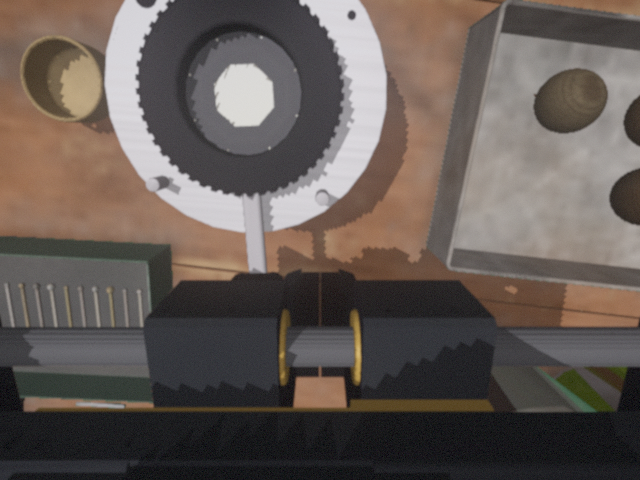

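View pics/t6z.png

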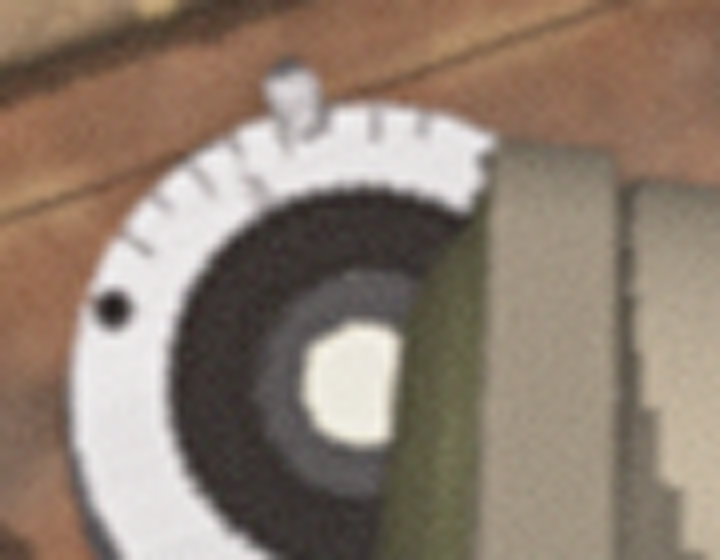

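Call:
jog_arm(motion=[0.04,0,0,0.0005,-0.0034,0.0012,255,0.06,0,0,0.0005,-0.005,0.0017,255,0.08,0,0,0.0005,-0.0066,0.0022,255,0.1,0,0,0.0005,-0.0083,0.0027,255,0.12,0,0,0.0005,-0.0099,0.0031,255,0.14,0,0,0.0005,-0.0116,0.0034,255,0.14,0,0,0.0005,-0.0116,0.0034,255,0.14,0,0,0.0005,-0.0116,0.0034,255])

```text
clock: 8.52
ee_pos: [0.4182, 0.0864, 0.0842]
eef_rot: [2.043, 0.347, -2.035]
ft_force: [0.6, -1.2, 0.6]
width: 0.008
```

Run:
```python
from h import *
o=r.observe(); print(o['clock'],o['ee_pos'],o['ft_force'])
f=.6-.66+np.pi+YAW; a=np.array([np.sin(f),-np.cos(f)]); e=np.array([np.cos(f),np.sin(f)])
d=np.array(o['ee_pos'][:2])-C; print('s,rad',d@a,d@e, 'v eff',.6+np.pi+YAW-(np.arctan2(d[1],d[0])%(2*np.pi))+np.arctan2(.0295,.08))
p,y=fing(.66,-.042,.085);print(row(p,y)); 
p,y=fing(.66,-.042,.14);print(row(p,y)); 
print(row((.494,.142,.14),-1.334),row((.494,.142,.11),-1.334))
```

```text
8.5167 [0.41816146 0.08639595 0.0841867 ] [ 0.59498921 -1.2164026   0.62890463]
s,rad -0.029370762012401193 0.07999574625780136 v eff 0.6614056441351223
[0.0002, -0.0038, -0.0, -0.0008, 0.0126, 0.0]
[0.0002, -0.0038, -0.0, -0.0558, 0.0126, -0.0002]
[0.0994, -0.0038, 0.0001, -0.0555, -0.0275, -0.0902] [0.0994, -0.0038, 0.0001, -0.0255, -0.0275, -0.09]
```

Call:
jog_arm(motion=[0,0,0,0,0.008,0,255,0,0,0,-0.005,0.0126,0,255,0,0,0,-0.03,0.0126,0,255,0,0,0,-0.058,0.0126,0,255,0.05,0,0,-0.058,0,-0.03,255,0.1,0,0,-0.057,-0.015,-0.06,255,0.1,0,0,-0.056,-0.0275,-0.09,255,0.1,0,0,-0.04,-0.0275,-0.09,255,0.1,0,0,-0.026,-0.0275,-0.09,255,0.1,0,0,-0.026,-0.0275,-0.09,255,0.1,0,0,-0.026,-0.0275,-0.09,255,0.1,0,0,-0.026,-0.0275,-0.09,255])

```text
clock: 9.52
ee_pos: [0.4944, 0.1416, 0.1115]
eef_rot: [2.102, 0.249, -2.092]
ft_force: [-0.4, -0.3, -0.2]
width: 0.004
```

Run:
```python
from h import *
import pickle
o=r.observe(); print(o['clock'],o['ee_pos'],o['ft_force'],np.abs(o['qvel']).max())
m=cams.camera_model('wrist');pickle.dump(m,open('w7.pkl','wb'))
im=snap('wrist','w7'); snap('top','t7')
unwarp(im,m,.068,out='w7u',half=.07)
zoom('w7',230,130,410,300,4.2,'w7z')
```

```text
9.5167 [0.4943706  0.14162431 0.11146628] [-0.3954284  -0.34602771 -0.17069918] 0.00891607376824059
```

View pics/w7.png

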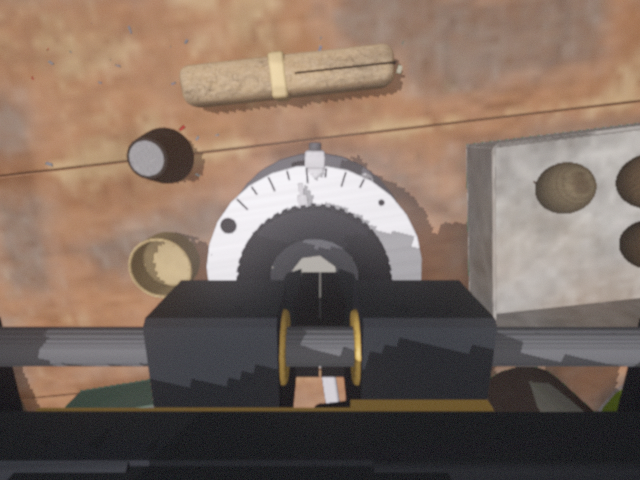

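View pics/w7z.png

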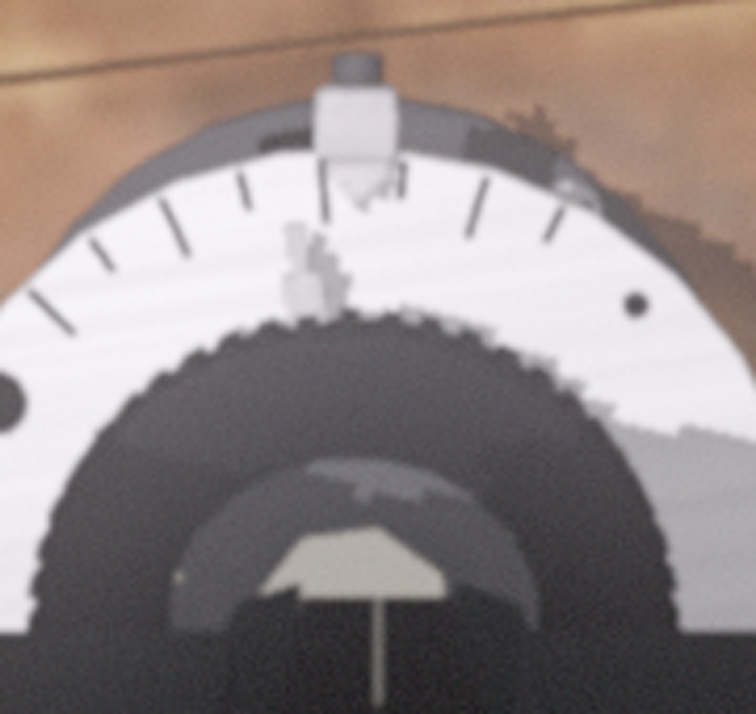

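View pics/w7u.png

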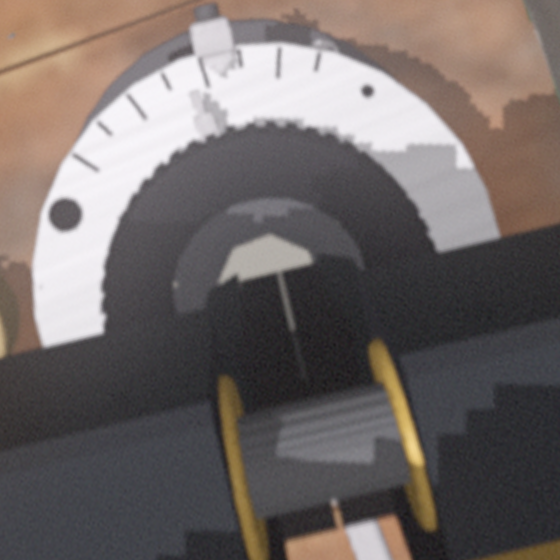

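```bash
cat > ang.py <<'E'
from h import *
import pickle
from scipy.optimize import least_squares
m=pickle.load(open('w7.pkl','rb'))
def b(u,v,z): return back('wrist',230+(u+.5)/4.2-.5,130+(v+.5)/4.2-.5,z,m)[:2]
E=np.array([b(u,v,.065) for u,v in((3,300),(60,248),(110,217),(180,177),(260,153),(500,172),(560,203),(600,228),(680,285),(725,343))])
f=least_squares(lambda c:np.hypot(*(E-c).T)-.060,[.484,.14]); c=f.x; print('centre',c,'res mm',(f.fun*1e3).round(2))
def a(u,v,z):
    p=b(u,v,z)-c; return np.arctan2(p[1],p[0]).round(4),np.hypot(*p).round(4)
for n,u,v,z in(('tickA0',30,290,.065),('A1',74,334,.065),('B',103,255,.065),('C',161,201,.065),('C1',187,256,.065),('D0',241,175,.065),('D1',250,208,.065),('E0',323,165,.065),('E1',325,220,.065),('F',402,180,.065),('G0',488,180,.065),('G1',469,237,.065),('H0',565,208,.065),('H1',546,241,.065),('big',5,402,.065),('small',636,304,.065),('cliptip',362,203,.068),('clipbase',357,160,.069),('clipbodytop',355,88,.076),('ptr tip',293,226,.071),('ptr base',304,310,.071)): print(n,*a(u,v,z))
E
python3 ang.py
```

```text
centre [0.48284965 0.14407745] res mm [-0.1  -0.18 -0.46  0.3   0.56  0.38 -0.28 -0.51  0.23 -0.11]
tickA0 0.9883 0.0584
A1 0.9886 0.0506
B 0.8111 0.056
C 0.6399 0.0585
C1 0.6384 0.051
D0 0.4598 0.0584
D1 0.458 0.0542
E0 0.2843 0.0582
E1 0.2871 0.0515
F 0.1133 0.0567
G0 -0.0668 0.059
G1 -0.0659 0.0516
H0 -0.2396 0.0595
H1 -0.2374 0.0548
big 1.2377 0.0521
small -0.4948 0.0547
cliptip 0.1985 0.0539
clipbase 0.2116 0.0591
clipbodytop 0.2163 0.0679
ptr tip 0.3579 0.0518
ptr base 0.3594 0.0414
```

Run:
```python
from h import *
zoom('w7',290,135,335,210,10,'w7zz')
```

```text
(no output)
```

View pics/w7zz.png

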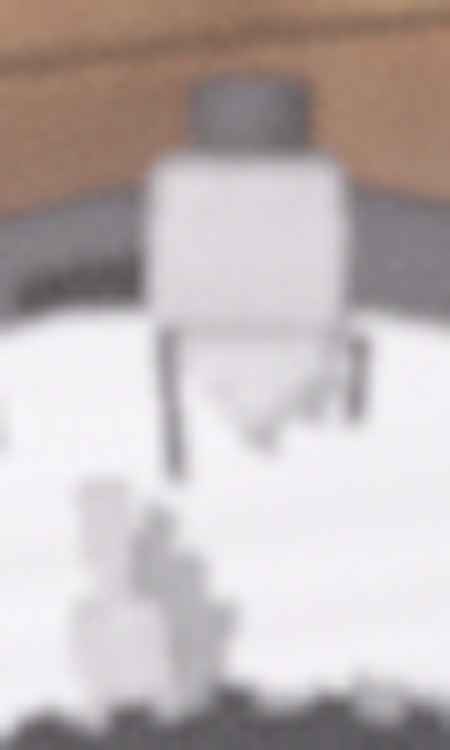

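```bash
cat >> ang.py <<'E'
print('----')
def a2(u,v,z):
    p=back('wrist',290+(u+.5)/10-.5,135+(v+.5)/10-.5,z,m)[:2]-c; return np.arctan2(p[1],p[0]).round(4),np.hypot(*p).round(4)
for n,u,v,z in(('tip',251,428,.068),('bodyL',147,250,.075),('bodyR',347,250,.075),('bodyL',152,310,.075),('bodyR',345,310,.075),('screw',249,110,.07),('p tip',106,485,.071),('p mid',108,560,.071),('p base',122,650,.071),('E',172,410,.065),('F',356,380,.065)): print(n,*a2(u,v,z))
E
python3 ang.py | sed -n '/----/,$p'
```

```text
----
tip 0.2097 0.0541
bodyL 0.2915 0.0636
bodyR 0.138 0.0638
bodyL 0.2906 0.0607
bodyR 0.1349 0.061
screw 0.2158 0.0701
p tip 0.3499 0.0519
p mid 0.358 0.0481
p base 0.356 0.0434
E 0.2858 0.0548
F 0.1149 0.0567
```

Run:
```python
from h import *
for v,s,z in((.66,-.045,.14),(.66,-.045,.084),(.64,-.0295,.084),(.70,-.0295,.084),(.74,-.0295,.084),(.77,-.0295,.084),(.795,-.0295,.084)):
    p,y=fing(v,s,z); print(v,row(p,y))
```

```text
0.66 [-0.1001, -0.0054, -0.0003, -0.0289, 0.0516, 0.0853]
0.66 [-0.1001, -0.0054, -0.0003, 0.0271, 0.0516, 0.0857]
0.64 [-0.1201, -0.0054, -0.0003, 0.0271, 0.0377, 0.0864]
0.7 [-0.0601, -0.0054, -0.0002, 0.0271, 0.033, 0.0886]
0.74 [-0.0201, -0.0054, -0.0, 0.0271, 0.0299, 0.0899]
0.77 [0.0099, -0.0054, 0.0, 0.0271, 0.0275, 0.0908]
0.795 [0.0349, -0.0054, 0.0001, 0.0271, 0.0255, 0.0915]
```

Call:
jog_arm(motion=[0,0,0,-0.029,0,0,255,-0.03,0,0,-0.03,0.015,0.03,255,-0.06,0,0,-0.03,0.035,0.06,255,-0.1,-0.005,0,-0.029,0.0516,0.0853,255,-0.1,-0.005,0,-0.029,0.0516,0.0855,255,-0.1,-0.005,0,0,0.0516,0.0855,255,-0.1,-0.005,0,0.02,0.0516,0.0857,255,-0.1,-0.005,0,0.0271,0.0516,0.0857,255,-0.1,-0.005,0,0.0271,0.0516,0.0857,255,-0.11,-0.005,0,0.0271,0.044,0.086,255,-0.12,-0.005,0,0.0271,0.0377,0.0864,255,-0.09,-0.005,0,0.0271,0.0353,0.0875,255,-0.06,-0.005,0,0.0271,0.033,0.0886,255,-0.04,-0.005,0,0.0271,0.0314,0.0893,255,-0.02,-0.005,0,0.0271,0.0299,0.0899,255,0.01,-0.005,0,0.0271,0.0275,0.0908,255,0.022,-0.005,0,0.0271,0.0265,0.0912,255,0.035,-0.005,0,0.0271,0.0255,0.0915,255,0.035,-0.005,0,0.0271,0.0255,0.0915,255,0.035,-0.005,0,0.0271,0.0255,0.0915,255])

```text
clock: 11.28
ee_pos: [0.4115, 0.0957, 0.084]
eef_rot: [2.116, 0.214, -2.115]
ft_force: [0.4, 0.0, -0.5]
width: 0.003
```

```bash
cat >> h.py <<'E'
def veff():
    o=r.observe(); d=np.array(o['ee_pos'][:2])-C; v=.6+np.pi+YAW-(np.arctan2(d[1],d[0])%(2*np.pi))+np.arctan2(.0295,.08); print(o['clock'],'v',v.round(4),'r',np.hypot(*d).round(4),o['ee_pos'].round(4) if hasattr(o['ee_pos'],'round') else o['ee_pos'],np.round(o['ft_force'],2))
E
python3 - <<'E'
from h import *
veff()
snap('top','t8'); zoom('t8',295,225,365,295,8,'t8z')
for s,z in((-.04,.085),(-.04,.14)):
    p,y=fing(.795,s,z); print(row(p,y))
print(row((.494,.142,.14),-1.334),row((.494,.142,.11),-1.334))
E
```

```text
11.2833 v 0.7959 r 0.0853 [0.4115 0.0957 0.084 ] [ 0.45  0.03 -0.55]
[0.0003, -0.0002, 0.0003, -0.001, 0.0105, -0.0]
[0.0003, -0.0002, 0.0003, -0.056, 0.0105, -0.0]
[-0.0355, -0.0002, 0.0003, -0.056, -0.0289, -0.0901] [-0.0355, -0.0002, 0.0003, -0.026, -0.0289, -0.0901]
```

View pics/t8z.png

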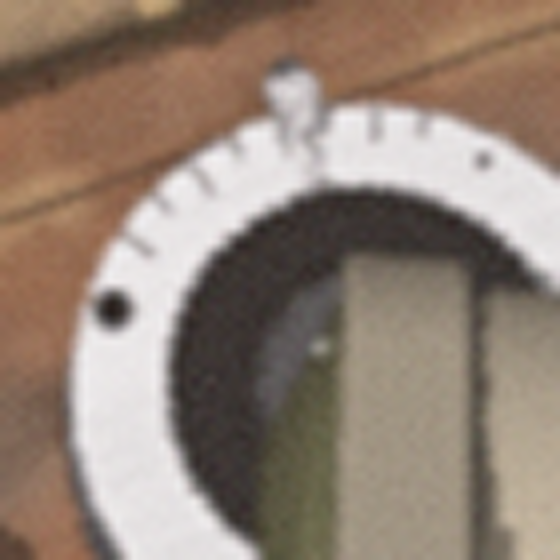

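The pointer is now near the clip, so I'll back off and check it with the wrist camera.

Call:
jog_arm(motion=[0,0,0,0,0.008,0,255,0,0,0,-0.005,0.0126,0,255,0,0,0,-0.03,0.0126,0,255,0,0,0,-0.056,0.0126,0,255,-0.01,0,0,-0.056,0,-0.03,255,-0.025,0,0,-0.056,-0.015,-0.06,255,-0.0355,0,0,-0.056,-0.029,-0.09,255,-0.0355,0,0,-0.035,-0.029,-0.09,255,-0.0355,0,0,-0.016,-0.029,-0.09,255,-0.0355,0,0,-0.016,-0.029,-0.09,255,-0.0355,0,0,-0.016,-0.029,-0.09,255,-0.0355,0,0,-0.016,-0.029,-0.09,255])

```text
clock: 12.33
ee_pos: [0.4943, 0.1417, 0.1012]
eef_rot: [2.098, 0.249, -2.095]
ft_force: [-0.6, -0.2, 0.1]
width: 0.003
```

Run:
```python
from h import *
import pickle
o=r.observe(); print(o['clock'],o['ee_pos'],o['ft_force'],np.abs(o['qvel']).max())
m=cams.camera_model('wrist');pickle.dump(m,open('w9.pkl','wb'))
im=snap('wrist','w9')
zoom('w9',230,130,410,300,4.2,'w9z'); zoom('w9',290,135,345,210,10,'w9zz')
```

```text
12.3333 [0.4943406  0.14165033 0.10117069] [-0.61680223 -0.16222403  0.13358522] 0.012260428315451467
```

View pics/w9z.png

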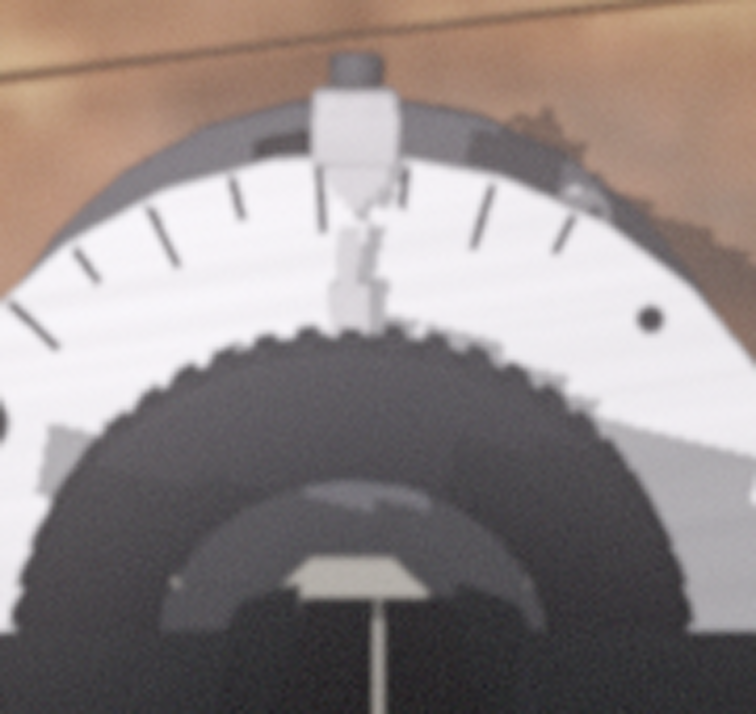

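View pics/w9zz.png

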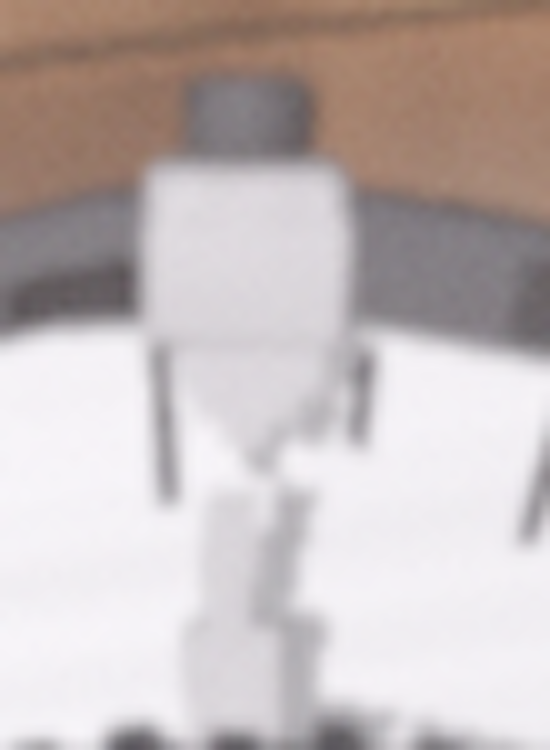

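```bash
cat > ang2.py <<'E'
from h import *
import pickle
m=pickle.load(open('w9.pkl','rb'))
# centre from tick convergence: intersect tick lines in plane z=.065 (uses zoom w9z coordinates)
def b(u,v,z,x0=230,k=4.2,y0=130): 
    if k==10: y0,x0=135,290
    return back('wrist',x0+(u+.5)/k-.5,y0+(v+.5)/k-.5,z,m)[:2]
E=np.array([b(u,v,.065) for u,v in((8,295),(60,247),(120,210),(180,180),(260,159),(500,177),(560,208),(620,243),(690,292),(752,360))])
from scipy.optimize import least_squares
f=least_squares(lambda c:np.hypot(*(E-c).T)-.060,[.484,.14]); c=f.x; print('centre',c,(f.fun*1e3).round(2))
def a(*p,**k):
    d=b(*p,**k)-c; return np.arctan2(d[1],d[0]).round(4),np.hypot(*d).round(4)
for n,u,v in (('A',35,326),('C',163,237),('E',322,202),('F',404,188),('G',484,217),('H',566,234)): print(n,*a(u,v,.065))
for n,u,v,z in(('tip',252,455,.068),('bodyL',144,250,.075),('bodyR',352,250,.075),('bodyL',147,325,.075),('bodyR',350,325,.075),('screw',250,115,.07),('tri L',185,390,.068),('tri R',332,385,.068),('p tip',233,500,.071),('p mid',230,580,.071),('p base',235,670,.071)): print(n,*a(u,v,z,k=10))
E
python3 ang2.py
```

```text
centre [0.48287331 0.1437828 ] [-0.49 -0.08 -0.01  0.46  0.5   0.29 -0.52 -0.64  0.01  0.4 ]
A 0.9907 0.0547
C 0.6424 0.055
E 0.2895 0.0547
F 0.1175 0.0567
G -0.0601 0.0553
H -0.2341 0.0571
tip 0.2121 0.0539
bodyL 0.2915 0.0642
bodyR 0.1424 0.0644
bodyL 0.293 0.0608
bodyR 0.1385 0.061
screw 0.2178 0.07
tri L 0.2701 0.057
tri R 0.1459 0.0575
p tip 0.2282 0.0521
p mid 0.2309 0.0482
p base 0.2254 0.0438
```

Run:
```python
from h import *
for v,s,z in((.795,-.042,.14),(.795,-.042,.084),(.77,-.0295,.084),(.79,-.0295,.084),(.80,-.0295,.084),(.808,-.0295,.084)):
    p,y=fing(v,s,z); print(v,row(p,y))
```

```text
0.795 [0.0353, -0.0021, -0.0, -0.0388, 0.0379, 0.0918]
0.795 [0.0353, -0.0021, -0.0, 0.0172, 0.0379, 0.0919]
0.77 [0.0103, -0.0021, -0.0001, 0.0172, 0.0274, 0.0908]
0.79 [0.0303, -0.0021, -0.0001, 0.0172, 0.0258, 0.0913]
0.8 [0.0403, -0.0021, -0.0, 0.0172, 0.025, 0.0916]
0.808 [0.0483, -0.0021, -0.0, 0.0172, 0.0243, 0.0918]
```

Call:
jog_arm(motion=[0,0,0,-0.038,0,0,255,0.01,0,0,-0.039,0.01,0.03,255,0.02,-0.002,0,-0.039,0.025,0.06,255,0.035,-0.002,0,-0.039,0.038,0.092,255,0.035,-0.002,0,-0.039,0.038,0.092,255,0.035,-0.002,0,-0.01,0.038,0.092,255,0.035,-0.002,0,0.01,0.038,0.092,255,0.035,-0.002,0,0.0172,0.038,0.092,255,0.035,-0.002,0,0.0172,0.038,0.092,255,0.02,-0.002,0,0.0172,0.032,0.0913,255,0.01,-0.002,0,0.0172,0.0274,0.0908,255,0.03,-0.002,0,0.0172,0.0258,0.0913,255,0.04,-0.002,0,0.0172,0.025,0.0916,255,0.0483,-0.002,0,0.0172,0.0243,0.0918,255,0.0483,-0.002,0,0.0172,0.0243,0.0918,255,0.0483,-0.002,0,0.0172,0.0243,0.0918,255])

```text
clock: 13.72
ee_pos: [0.4109, 0.0966, 0.0841]
eef_rot: [2.123, 0.2, -2.122]
ft_force: [0.3, -0.9, 0.4]
width: 0.007
```

Run:
```python
from h import *
veff()
print(row((.494,.142,.14),-1.334),row((.494,.142,.101),-1.334))
```

```text
13.7167 v 0.8082 r 0.0852 [0.4109 0.0966 0.0841] [ 0.3  -0.87  0.36]
[-0.0488, -0.0003, -0.0001, -0.0559, -0.0291, -0.0901] [-0.0488, -0.0003, -0.0001, -0.0169, -0.0291, -0.0901]
```

Call:
jog_arm(motion=[0,0,0,0,0.008,0,255,0,0,0,-0.005,0.0126,0,255,0,0,0,-0.03,0.0126,0,255,0,0,0,-0.056,0.0126,0,255,-0.02,0,0,-0.056,0,-0.03,255,-0.035,0,0,-0.056,-0.015,-0.06,255,-0.0488,0,0,-0.056,-0.029,-0.09,255,-0.0488,0,0,-0.035,-0.029,-0.09,255,-0.0488,0,0,-0.016,-0.029,-0.09,255,-0.0488,0,0,-0.016,-0.029,-0.09,255,-0.0488,0,0,-0.016,-0.029,-0.09,255,-0.0488,0,0,-0.016,-0.029,-0.09,255])

```text
clock: 14.72
ee_pos: [0.4944, 0.1415, 0.1013]
eef_rot: [2.098, 0.249, -2.094]
ft_force: [-0.7, -0.2, 1.1]
width: 0.006
```

Run:
```python
from h import *
import pickle
o=r.observe(); print(o['clock'],o['ee_pos'],o['ft_force'],np.abs(o['qvel']).max())
m=cams.camera_model('wrist');pickle.dump(m,open('w10.pkl','wb'))
im=snap('wrist','w10'); snap('top','t10')
a=np.mean([im.astype(float)]+[cams.read_camera('wrist').astype(float) for _ in range(5)],0)
cv2.imwrite('pics/w10a.png',a[:,:,::-1]); np.save('w10.npy',a)
zoom('w10a',290,135,345,210,10,'w10zz')
# contrast stretched
z=cv2.imread('pics/w10zz.png').astype(float); cv2.imwrite('pics/w10c.png',np.clip((z-150)*2.4,0,255))
```

```text
14.7167 [0.49442213 0.14148119 0.10130789] [-0.71178304 -0.23219426  1.08618398] 0.012038790632771476[ WARN:0@4.878] global loadsave.cpp:1063 imwrite_ Unsupported depth image for selected encoder is fallbacked to CV_8U.
```

View pics/w10c.png

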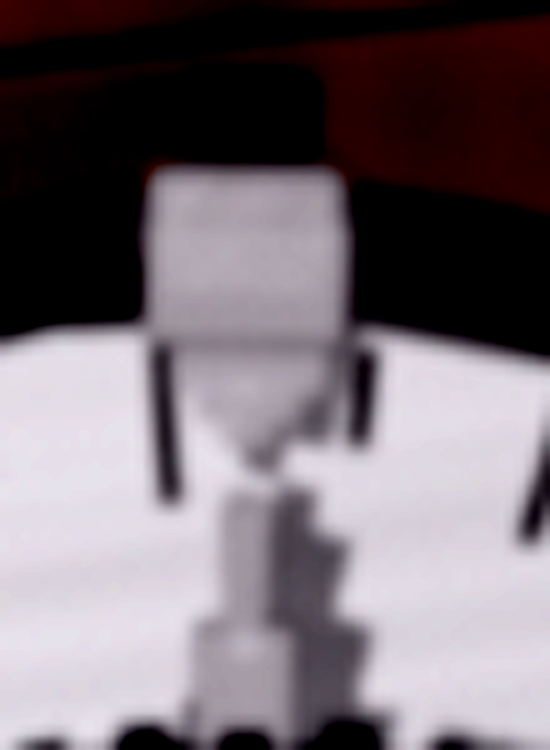

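Run:
```python
import pickle
src=open('ang2.py').read().replace('w9.pkl','w10.pkl').split("for n,u,v in")[0]
exec(src)
for n,u,v,z in(('tip',253,460,.068),('tip2',250,460,.068),('bodyL',145,250,.075),('bodyR',349,250,.075),('bodyL',148,325,.075),('bodyR',347,325,.075),('triL',180,365,.069),('triR',337,365,.069),('p tipL',222,505,.071),('p tipR',275,505,.071),('pL',222,600,.071),('pR',272,600,.071),('baseL',196,650,.071),('baseR',294,650,.071),('E',172,460,.065),('E',163,370,.065),('F',363,370,.065),('F',360,430,.065)): print(n,*a(u,v,z,k=10))
```

```text
centre [0.48295902 0.14361543] [-0.48 -0.07 -0.01  0.46  0.49  0.28 -0.53 -0.65  0.01  0.42]
tip 0.2111 0.0536
tip2 0.2138 0.0536
bodyL 0.2909 0.0642
bodyR 0.1445 0.0644
bodyL 0.2923 0.0608
bodyR 0.1407 0.061
triL 0.2728 0.0583
triR 0.1436 0.0585
p tipL 0.2384 0.0518
p tipR 0.1893 0.0519
pL 0.2392 0.0472
pR 0.1881 0.0473
baseL 0.2678 0.0448
baseR 0.1618 0.0449
E 0.2869 0.0533
E 0.2899 0.0577
F 0.12 0.058
F 0.1162 0.0551
```

The pointer is in line with the clip (pointer 0.214 rad, clip 0.214 ± 0.003 rad). I'll lift clear and do a final check.

Call:
jog_arm(motion=[0,0,0,-0.03,0,0,255,0,0,0,-0.06,0,0,255,0,0,0,-0.08,0,0,255,0,0,0,-0.08,0,0,255,0,0,0,-0.08,0,0,255])

```text
clock: 15.48
ee_pos: [0.4941, 0.1419, 0.181]
eef_rot: [2.098, 0.249, -2.093]
ft_force: [-1.0, 0.0, -0.5]
width: 0.003
```

Run:
```python
from h import *
o=r.observe(); print(o['clock'],o['ee_pos'],o['ft_force'],np.abs(o['qvel']).max())
snap('wrist','w11')
```

```text
15.4833 [0.49414602 0.14188483 0.18100018] [-1.03617308  0.0384852  -0.51078309] 0.03863570430641167
```

View pics/w11.png

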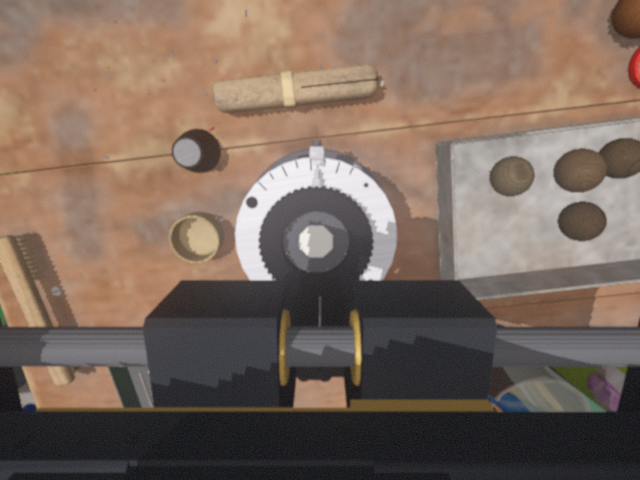

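The pointer at about (317,178) lines up under the clip at (316,152). The loupe, cup and clamp are where they were.

```bash
python3 -c "
from h import *
print(finish_job())"
```

```text
the job is handed in; nothing more can be done
None
```

The iris is set: the pointer stands at the tip of the setting clip, and I handed the job in at about 15.5 s.

- **Open stop:** I pushed the tab's side with the closed fingers until the force rose to about 11 N and the tab stopped moving. The top camera then showed the pointer in line with the end tick by the large dot.
- **Back to the clip:** I crossed over the tab and pushed it back from the other side in three steps, checking with the wrist camera after the last two.
- **Final alignment:** The pointer measured 0.214 rad. The clip measured about 0.214 rad, with its body, tip and flank readings spread from 0.208 to 0.218 rad. That is within about 0.2 mm at the pointer tip.
- **Clear of everything:** The gripper is about 11 cm above the flange and touching nothing. The loupe, cup and clamp look undisturbed in the last wrist picture.

Two readings disagreed:
- **Base position and angle:** The wrist and top cameras differed by about 4 mm on the base's axis and 0.02 rad on its direction.
- **Turn angle:** The turn worked out from the finger positions was about 0.04 rad more than the scale showed.

I set the pointer by comparing it with the clip in the same picture, so neither should affect the result.

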